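Load the badge printer's blank hopper and cock its feed lever

TASK

Pick up the pile of three wooden badge blanks in one go and load it, still piled in the same order, into the badge printer's hopper: tilt it in so that one end slides under the lip on the hopper's end wall, then lower the other end until the pile lies flat on the hopper floor, and let go. Then press the printer's sprung feed lever down until it clicks and stays down by itself. Leave the other things on the desk standing where they are.

Things in the scene. Friction and masses are not known exactly. Their poses are not given: they have to be found in the camera images.
- blank1: bottom one of three equal loose blanks of plain light wood, each 86 x 54 x 8 mm (own x, y, z), 25 to 50 g, piled flat on the desk with edges in line to about 1 mm (pile 24 mm high). Origin: centre of its underside; x along the 86 mm length, z up. Take the pile across its 54 mm width, low enough that the pads bear on all three
- blank2: the middle blank, same size and axes; its underside is 8 mm above that of blank1
- blank3: the top blank, same size and axes; its underside is 16 mm above that of blank1
- printer: white desktop badge printer, fixed to the desk, z up. Origin: on the desk under the centre of its open grey hopper; x runs along the hopper from its low back wall to its lipped end wall and on to the printer's body (x 53 to 201 mm, y -48 to 56, top 65 mm above the desk). Its black base plate is 10 mm thick (x -65 to 235, y -60 to 60)
- hopper (a point): centre of the hopper's floor, 30 mm above the desk, axes as the printer's. Inside: 91 mm long (x -45.5 to 45.5), 58 mm wide (y -29 to 29). Back wall at -x: 10 mm high above the floor. Long sides: walls only at the corners (4 mm thick, 18 mm high, |x| 27 to 45.5 mm); between them open gaps 54 mm long for the fingers, where the floor is only 44 mm wide
- lip (a point): middle of the free edge of the lip on the end wall, at hopper x = 36.5 mm; the lip overhangs the hopper by 9 mm; underside 29 mm above the floor (this point), top 33 mm. Lip to back wall leaves 82 mm clear, so a level pile cannot go straight down: its +x end goes in first, tilted down about 15 degrees, beneath the lip to the end wall, then the -x end comes down inside the back wall
- lever (a joint): sprung feed lever beside the body of the printer; reads 0 standing up (its start, 0.25 rad above level), 0.50 rad fully down at its stop. It turns about an axis along the printer's y at printer (80, -85, 60) mm and reaches towards printer +x. Below about 0.38 rad its spring pushes it back up (about 1 N at the paddle, rising to about 6 N near 0.16 rad); beyond that a detent snaps it down and holds it at 0.50 against about 2 N of lifting
- lever_paddle (a point): centre of the upper face of the black paddle (36 x 34 x 10 mm) at the lever's end, 105 mm from its axis: about 91 mm above the desk when up, about 39 mm when down; press here from above. It moves with the lever, almost straight down (within 6 mm). The printer's body is 20 mm from the paddle's side
- memo: white square memo block 75 x 75 x 26 mm, loose bystander; it may lie where the pile could have lain. Origin: centre of its underside
- shuttlecock: white shuttlecock, 84 mm high, 66 mm wide, standing feathers down, loose bystander. Origin: centre of its underside
- mug: glass mug, 84 mm wide, 95 mm high, loose bystander. Origin: centre of its underside
- tumbler: clear tumbler with a yellow sleeve and yellow cap, 86 mm wide, 166 mm high, loose bystander. Origin: centre of its underside
- stapler: black stapler 130 x 34 x 50 mm, loose bystander. Origin: centre of its underside
- mouse: black computer mouse 100 x 58 x 32 mm, loose bystander. Origin: centre of its underside
There are look-alikes about, which are no part of the job. What is shaped like the blank3 but purple or turquoise is not meant.

How it is judged:
By the outcome, as a careful person would: the job done as asked, in the order asked, and still so for the second after the job is handed in, with the robot touching nothing.
It also fails if it takes over 61 s, if anything falls off the work surface, if the arm or the gripper's body presses on something with over 40 N, if the wrist force passes 120 N, or if a joint passes its speed limit or range.

ROBOT

A 7-joint arm with a two-finger parallel gripper is mounted at the origin on the work surface. World frame = base frame: x ahead of the robot, y to its left, z up, the work surface at z = 0. Lengths are in m, angles in rad, forces in N, time in s.
With the tool pointing down it reaches from about 0.4 to 0.85 m from the base axis. Payload 10.4 kg.
Tool frame: the origin (TCP) lies on the centre line of the jaws, within the pads' length; the fingertips stand 14 mm ahead of it and the grasp point (between the pads) lies 5 mm behind it (tip_reach is the z of the fingertips in the tool frame, in m); z points along the fingers, x is the direction in which the jaws open and shut, and the axes are right-handed (so a half turn about z gives the same grasp; the last joint's range is limited). The gripper opens to 87 mm and grips with 3 to 60 N. Pads are 19 mm wide; open, the fingers measure 117 mm over their backs; the gripper's body (75 mm by 190 mm) begins 51 mm behind the grasp point.
Start: joints at [1.09, 0.332, -0.065, 1.46, 0.022, 1.35, -0.088], TCP at [0.276, -0.561, 0.237] pointing down, gripper open.
Joint ranges: [-2.6, 2.6], [-0.5, 2.12], [-1.47, 1.34], [0.16, 2.42], [-1.27, 4.41], [0.06, 2.06], [-2.6, 2.6]. Speed limits (rad/s): [2.22, 2.22, 2.79, 2.79, 3.14, 3.14, 3.14].

INTERFACE

Orientations are given as a unit quaternion [x, y, z, w].
In Python, from bench import * gives the robot as it stands.
- The arm moves only by the tool carry_out, never from a script. Its argument "rows" is a list of rows, each a list of 5 numbers: the closure, from -1 (fully open) to 1 (shut), so that 0 is half open, then the shift along the tool's x, y, z in units of 30 mm (1.0 is 30 mm), then the turn about the tool's z in units of 5 degrees (1.0 is 5 degrees). In form: [[jaw, x, y, z, turn], ...]. A call has 1 to 20 rows; each row shifts and turns the pose as measured when the row begins, along the tool's axes as they then stand; what a row does not reach is not made up. A row lasts 1/12 s, in which the tool goes at most 41.7 mm and 7.16 degrees, less where a joint would pass 70% of its speed; a pose out of reach is approached as far as the arm can. A call is refused whole if a number of a shift passes 1 or a number of a turn 1, either way. A call with a gripper value outside its range is refused whole. The fingers move at their own pace and stop on an object; "force" is the grip in N (left out, the last holds). Time passes only in rows, so rows that do not move let the fingers close. It gives the time, the measured TCP pose, the force and the opening at its end, in the units of the state.
- read_state(): the state, without advancing time (a new reading comes with each control period).
- camera(name): name is "scene" or "top"; returns the picture (400x640x3 uint8, blue, green, red); there is no depth.
- camera_info(name): a dict with "fx", "fy", "cx", "cy" (pixels), "dist_coeffs" ([k1, k2, p1, p2, k3] as OpenCV has them; the pictures are not rectified), "extrinsics" (4x4, takes a point from camera to world coordinates). Camera axes: x right, y down, z forward; pixel columns grow to the right and rows downward; lengths in m; the calibration is good to about 2 mm. A picture is of the moment at which its call begins. camera_info takes no time and is no camera call.
- close_job(): hands the job in, once; it reports no verdict.
Trained networks look in the newest picture that a camera, given by its name, has taken for a name from the list of things; names that differ only in an ending like _2 or _b are one class to them, and where a whole thing is asked for, a point or a joint stands for the part that bears it (a point fixed in the world has none). Each returns a list of dicts, best first, with "conf" (0 to 1); they miss things now and then, are a little off and sometimes report something else, mostly with a low value. They report only what shows in the picture. A call takes as long as a camera call. They do not tell look-alikes from the thing itself.
- recognise(query, camera): "box" ([centre column, centre row, width, height] in pixels, round what is visible of it).
- silhouettes(query, camera): "mask" (400x640 bool, what is visible of it) and "box" ([centre column, centre row, width, height] in pixels, round what is visible of it).
- pinpoint(query, camera): "xy" ([column, row] in pixels: a listed point, or the origin of a listed thing).
The state is a dict: "time": time; "joint_positions": joint angles; "joint_vel": joint speeds; "joint_torque": joint torques, N m; "ee_pos": TCP position; "eef_rot": TCP orientation; "ft_force": force on the tool from outside, world axes, zero at the start; "torque": the same for the moment, N m; "width": finger opening in m.
Only numpy, scipy, OpenCV 4.12 (cv2) and the standard library are available. Lean on these libraries where they do the work, as an engineer would, in place of code of your own. Each camera call takes 0.05 s, during which the arm holds its last target. There are 200 camera calls.

## Working session

There is one attempt and no reset: what is moved stays moved. The work goes in short steps, Python scripts to look and compute and a tool call to move; the robot and the scene stay as the last step left them, time stands still between calls to the robot, and variables do not carry over. Pictures are saved under pics/ and viewed, about 8 in all and at most 12, crops included, and the job is handed in when it is done.

Besides the shell and the picture viewer there is one more tool, called by a JSON object that holds its "api" and its "payload", one argument or row to a line. carry_out: Moves the arm, as the interface text tells. Its arguments: {"type":"object","properties":{"rows":{"type":"array","items":{"type":"array","items":{"type":"number"}}},"force":{"type":"number"}},"required":["rows"]}

```bash
mkdir -p pics
python3 - <<'E'
from bench import *
import cv2,numpy as np
s=read_state();print(s['time'],s['ee_pos'],s['eef_rot'],s['width'])
for c in ["scene","top"]:
    cv2.imwrite(f'pics/{c}0.png',camera(c)); i=camera_info(c);print(c,i['fx'],i['cx'],i['cy'],i['dist_coeffs'],np.round(i['extrinsics'],3).tolist())
    for q in ["blank3","blank1","printer","hopper","lip","lever_paddle","memo"]:
        print(c,q,[(np.round(d['xy']).tolist(),round(d['conf'],2)) for d in pinpoint(q,c)][:4])
E
```

```text
0.0 [ 0.27604285 -0.5603091   0.23573201] [ 8.49102998e-01 -5.28226796e-01 -6.46876002e-04 -3.64023991e-04] 0.08721496684220269
scene 519.5252337127309 328.754002135061 200.19754587980393 [-0.01180366  0.          0.          0.          0.        ] [[-0.801, 0.465, -0.378, 1.11], [0.599, 0.633, -0.491, 0.652], [0.011, -0.619, -0.785, 1.16], [0.0, 0.0, 0.0, 1.0]]
scene blank3 [([225.0, 151.0], 0.92), ([277.0, 150.0], 0.88), ([302.0, 186.0], 0.57), ([274.0, 155.0], 0.53)]
scene blank1 [([225.0, 151.0], 0.92), ([277.0, 150.0], 0.88), ([302.0, 186.0], 0.57), ([274.0, 155.0], 0.53)]
scene printer [([357.0, 216.0], 0.93)]
scene hopper [([356.0, 210.0], 0.62), ([322.0, 144.0], 0.42)]
scene lip [([368.0, 207.0], 0.93)]
scene lever_paddle [([392.0, 250.0], 0.92)]
scene memo [([326.0, 140.0], 0.92)]
top 412.4007306526363 332.45084181799433 201.53406708553024 [-0.00492051  0.          0.          0.          0.        ] [[0.053, -0.978, 0.201, 0.309], [-0.999, -0.053, 0.004, -0.044], [0.006, -0.201, -0.98, 1.366], [0.0, 0.0, 0.0, 1.0]]
top blank3 [([414.0, 206.0], 0.96), ([372.0, 209.0], 0.96), ([443.0, 178.0], 0.81)]
top blank1 [([414.0, 206.0], 0.96), ([372.0, 209.0], 0.96), ([443.0, 178.0], 0.81)]
top printer [([318.0, 223.0], 0.72)]
top hopper [([320.0, 220.0], 0.74), ([232.0, 168.0], 0.15)]
top lip [([305.0, 222.0], 0.86)]
top lever_paddle [([256.0, 200.0], 0.71)]
top memo [([401.0, 251.0], 0.59)]
```

View pics/top0.png

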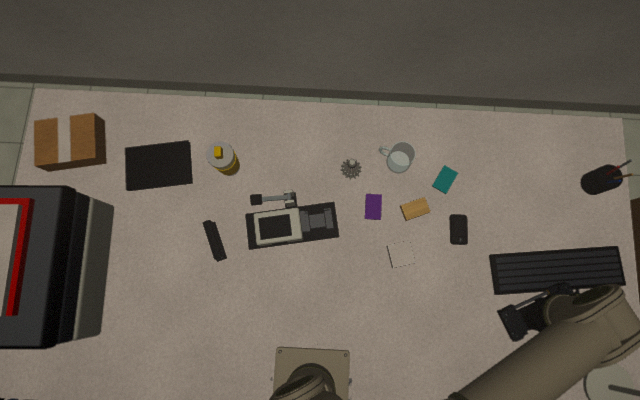

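View pics/scene0.png

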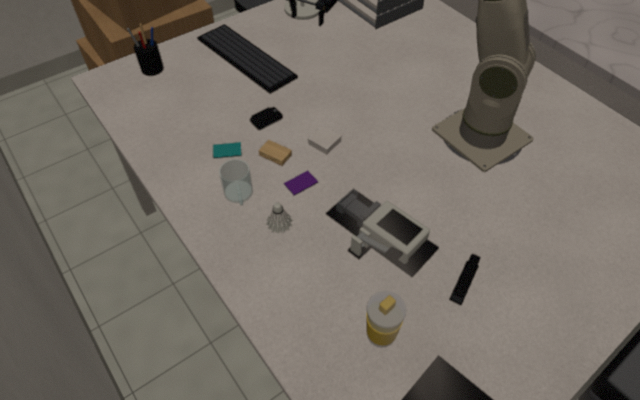

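Top view: the wooden pile is at about (415,208), the hopper at (320,219), with the printer body to its left. The lever paddle is at (256,200) and the memo at (401,251). The purple and turquoise look-alikes lie at (373,207) and (445,180).

```bash
cat > h.py <<'E'
from bench import *
import cv2,numpy as np
from scipy.optimize import minimize
INF={c:camera_info(c) for c in("scene","top")}
def proj(c,P):
    i=INF[c];T=np.linalg.inv(i['extrinsics']);K=np.array([[i['fx'],0,i['cx']],[0,i['fy'],i['cy']],[0,0,1.]])
    return cv2.projectPoints(np.atleast_2d(P).astype(float),cv2.Rodrigues(T[:3,:3])[0],T[:3,3],K,np.array(i['dist_coeffs']))[0][:,0]
def ray(c,xy,z):
    i=INF[c];K=np.array([[i['fx'],0,i['cx']],[0,i['fy'],i['cy']],[0,0,1.]]);E=np.array(i['extrinsics'])
    u=cv2.undistortPoints(np.array([[xy]],float),K,np.array(i['dist_coeffs']))[0,0]
    d=E[:3,:3]@[u[0],u[1],1];return E[:3,3]+d*(z-E[2,3])/d[2]
def box(x0,x1,y0,y1,z0,z1):return np.array([[x,y,z] for x in(x0,x1) for y in(y0,y1) for z in(z0,z1)])
def place(B,p):
    c,s=np.cos(p[2]),np.sin(p[2]);return np.c_[B[:,0]*c-B[:,1]*s+p[0],B[:,0]*s+B[:,1]*c+p[1],B[:,2]]
S=8
def render(c,polys,roi):
    x0,y0,w,h=roi;m=np.zeros((h*S,w*S),np.uint8)
    for P in polys:
        q=((proj(c,P)-[x0,y0]+.5)*S-.5).astype(np.float32);cv2.fillConvexPoly(m,np.round(cv2.convexHull(q)).astype(int),255)
    return cv2.resize(m,(w,h),interpolation=cv2.INTER_AREA)/255.
def fit(masks,boxes,p0,roi):
    def cost(p):
        pp=[p[0]/1000,p[1]/1000,p[2]/100]
        return sum(np.abs(render(c,[place(b,pp) for b in boxes],roi[c])-m[roi[c][1]:roi[c][1]+roi[c][3],roi[c][0]:roi[c][0]+roi[c][2]]).sum()for c,m in masks.items())
    x0=np.array([p0[0]*1000,p0[1]*1000,p0[2]*100])
    for st in(6,2):
        r=minimize(cost,x0,method='Nelder-Mead',options=dict(initial_simplex=x0+st*np.array([[0,0,0],[1,0,0],[0,1,0],[0,0,1]]),xatol=.03,fatol=.1));x0=r.x
    return x0/[1000,1000,100],r.fun
PILE=box(-.043,.043,-.027,.027,0,.024)
BASE=box(-.065,.235,-.06,.06,0,.01);BODY=box(.053,.201,-.048,.056,.01,.065);HOP=box(-.049,.053,-.033,.033,.01,.048)
E
cat > m1.py <<'E'
from h import *
roi={'top':(230,130,230,140),'scene':(200,120,250,160)}
M={};I={};PM={}
for c in("top","scene"):
    I[c]=camera(c).copy()
    hsv=cv2.cvtColor(I[c],cv2.COLOR_BGR2HSV)
    near={'top':(414,208),'scene':(275,152)}[c]
    L=silhouettes("blank3",c); d=min(L,key=lambda d:np.hypot(d['box'][0]-near[0],d['box'][1]-near[1]));M[c]=d['mask'].astype(float)
    PM[c]=silhouettes("printer",c)[0]['mask'].astype(float)
    print(c,d['box'],M[c].sum(),PM[c].sum(),I[c][near[1],near[0]])
g=ray('top',(414,208),.012);
for cs in(['top'],['scene'],['top','scene']):
    print('pile',cs,*fit({c:M[c] for c in cs},[PILE],(g[0],g[1],1.3),roi))
g=ray('top',(320,220),.03)
for cs in(['top'],['scene'],['top','scene']):
    p,f=fit({c:PM[c] for c in cs},[BASE,BODY,HOP],(g[0],g[1],1.6),roi);print('printer',cs,p,f)
for c in I:
    x0,y0,w,h=roi[c];k=3
    im=cv2.resize(I[c][y0:y0+h,x0:x0+w],None,fx=k,fy=k,interpolation=cv2.INTER_CUBIC);im=cv2.convertScaleAbs(im,alpha=1.5)
    for B in(BASE,BODY,box(-.0455,.0455,-.029,.029,.03,.03),box(.0365,.0365,-.029,.029,.059,.063)):
        q=(proj(c,place(B,p))-[x0,y0]+.5)*k;cv2.polylines(im,[np.round(cv2.convexHull(q.astype(np.float32))).astype(int)],1,(0,255,0),1)
    cv2.imwrite(f'pics/{c}1.png',im)
for n,z in(("mug",0),("shuttlecock",0),("memo",0),("stapler",0),("mouse",0),("tumbler",0)):
    for d in pinpoint(n,"top")[:2]:print(n,ray("top",d['xy'],z)[:2].round(3),round(d['conf'],2))
E
python3 m1.py
```

```text
top [417.0, 207.2, 24.4, 25.7] 421.0 3626.0 [ 61 111 142]
scene [276.1, 152.9, 29.9, 21.1] 384.0 5056.0 [ 76 110 136]
pile ['top'] [ 0.5790046  -0.31552206  1.95774502] 41.59607843137255
pile ['scene'] [ 0.57449767 -0.31830013  1.76866568] 158.31372549019605
pile ['top', 'scene'] [ 0.57925745 -0.31545913  1.96388138] 209.56470588235294
printer ['top'] [0.51748411 0.01021708 1.77280799] 500.2392156862745
printer ['scene'] [0.51946189 0.01302531 1.75716117] 505.5843137254901
printer ['top', 'scene'] [0.51868101 0.01183738 1.76413683] 1075.2392156862745
mug [ 0.751 -0.256] 0.65
shuttlecock [ 0.708 -0.101] 0.65
memo [ 0.423 -0.272] 0.58
stapler [0.45  0.333] 0.79
mouse [ 0.516 -0.469] 0.61
mouse [0.522 0.003] 0.56
tumbler [0.693 0.315] 0.95
tumbler [0.518 0.012] 0.62
```

View pics/top1.png

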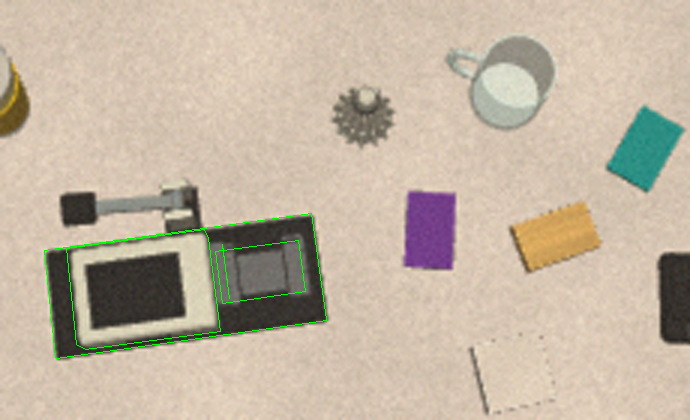

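View pics/scene1.png

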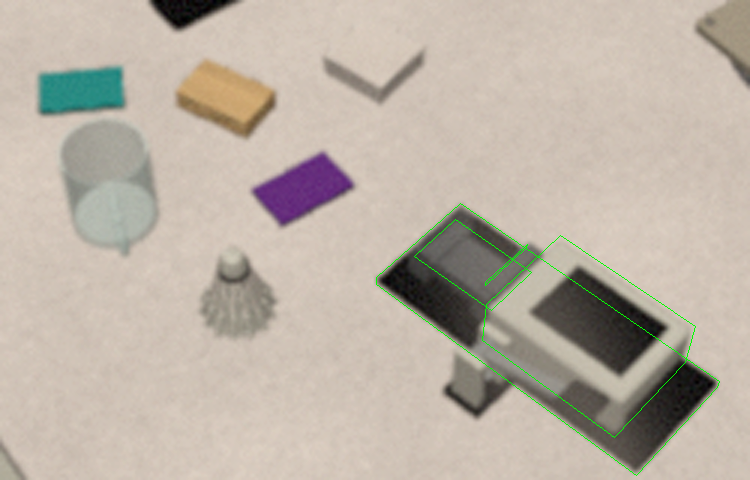

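The overlay of base plate and body follows the printer in both views; the scene mask of the pile looks poor. I'll refine the pile by colour, and the printer with the lever left out.

```bash
cat > m2.py <<'E'
from h import *
import h
roi={'top':(230,130,230,140),'scene':(200,120,250,160)}
M={};PM={};EX={}
p0=(.5187,.0118,1.764)
LEV=box(.03,.26,-.13,-.0605,0,.11)
for c in("top","scene"):
    im=camera(c);hsv=cv2.cvtColor(im,cv2.COLOR_BGR2HSV)
    near={'top':(415,208),'scene':(275,152)}[c]
    m=((hsv[...,1]>95)&(hsv[...,0]>8)&(hsv[...,0]<25)).astype(np.uint8)
    n,l,st,ce=cv2.connectedComponentsWithStats(m);k=l[near[1],near[0]];M[c]=(l==k).astype(float);print(c,k,st[k])
    x0,y0,w,h_=roi[c];ex=np.zeros((400,640));ex[y0:y0+h_,x0:x0+w]=render(c,[place(LEV,p0)],roi[c]);EX[c]=ex>0
    PM[c]=silhouettes("printer",c)[0]['mask'].astype(float)
for cs in(['top'],['scene'],['top','scene']):
    print('pile',cs,*fit({c:M[c] for c in cs},[PILE],(.579,-.3155,1.96),roi))
r0=h.render
def r2(c,P,roi):
    x0,y0,w,hh=roi;m=r0(c,P,roi);e=EX[c][y0:y0+hh,x0:x0+w];m[e]=0;return m
h.render=r2
for c in PM: PM[c][EX[c]]=0
for cs in(['top'],['scene'],['top','scene']):
    print('printer',cs,*fit({c:PM[c] for c in cs},[BASE,BODY],p0,roi))
E
python3 m2.py
```

```text
top 36 [400 197  30  24 425]
scene 128 [260 141  31  24 461]
pile ['top'] [ 0.57795573 -0.3139253   1.96430544] 36.674509803921566
pile ['scene'] [ 0.57815382 -0.31239099  1.95802438] 91.18823529411765
pile ['top', 'scene'] [ 0.57807449 -0.31380035  1.96584576] 130.02745098039216
printer ['top'] [0.51810842 0.00952705 1.75474998] 94.27450980392157
printer ['scene'] [ 0.5720628   0.36907621 -0.61445134] 0.0
printer ['top', 'scene'] [0.52607837 0.06692137 1.29474404] 2358.4392156862746
```

```bash
cat > go.py <<'E'
import sys
from bench import *
import numpy as np
from scipy.spatial.transform import Rotation as R
s=read_state();t=np.array([float(a) for a in sys.argv[1:4]])
Rm=R.from_quat(s['eef_rot']).as_matrix();d=Rm.T@(t-s['ee_pos'])/.03
yaw=np.degrees(np.arctan2(Rm[1,0],Rm[0,0]));turn=-((float(sys.argv[4])-yaw+180)%360-180)/5
print('t',round(s['time'],2),'pos',np.round(s['ee_pos'],4),'xyaw',round(yaw,2),'zaxis',Rm[:,2].round(3),'F',np.round(s['ft_force'],1),'w',round(s['width'],4),'\nshift units',d.round(2),'turn units',round(turn,2),'q',np.round(s['joint_positions'],2))
E
python3 go.py 0.578 -0.3135 0.1 22.4
```

```text
t 1.6 pos [ 0.2763 -0.5606  0.2365] xyaw -63.77 zaxis [ 0. -0. -1.] F [ 0.9 -0.7  0.3] w 0.0869 
shift units [ -2.94 -12.66   4.55] turn units -17.23 q [ 1.09  0.33 -0.06  1.46  0.02  1.35 -0.09]
```

{"api": "carry_out", "payload": {
  "rows": [
    [-1,0,0,0,-0.96],
    [-1,0,0,0,-0.96],
    [-1,0,0,0,-0.96],
    [-1,0,0,0,-0.96],
    [-1,0,0,0,-0.96],
    [-1,0,0,0,-0.96],
    [-1,0,0,0,-0.96],
    [-1,0,0,0,-0.96],
    [-1,0,0,0,-0.96],
    [-1,0,0,0,-0.96],
    [-1,0,0,0,-0.96],
    [-1,0,0,0,-0.96],
    [-1,0,0,0,-0.96],
    [-1,0,0,0,-0.96],
    [-1,0,0,0,-0.96],
    [-1,0,0,0,-0.96],
    [-1,0,0,0,-0.96],
    [-1,0,0,0,-0.96]
  ]
}}

```text
time: 3.1
ee_pos: [0.2762, -0.5608, 0.2366]
eef_rot: [0.973, 0.231, -0.0, 0.0]
ft_force: [-0.1, -0.7, -0.0]
width: 0.0867
```

```bash
python3 go.py 0.578 -0.3135 0.1 22.4
```

```text
t 3.1 pos [ 0.2762 -0.5608  0.2366] xyaw 26.71 zaxis [-0. -0. -1.] F [-0.1 -0.7 -0. ] w 0.0867 
shift units [12.69 -2.84  4.55] turn units 0.86 q [ 1.26  0.35 -0.28  1.45  0.1   1.36  1.44]
```

{"api": "carry_out", "payload": {
  "rows": [
    [-1,0.9,-0.2,0,0.06],
    [-1,0.9,-0.2,0,0.06],
    [-1,0.9,-0.2,0,0.06],
    [-1,0.9,-0.2,0,0.06],
    [-1,0.9,-0.2,0,0.06],
    [-1,0.9,-0.2,0,0.06],
    [-1,0.9,-0.2,0,0.06],
    [-1,0.9,-0.2,0,0.06],
    [-1,0.9,-0.2,0,0.06],
    [-1,0.9,-0.2,0,0.06],
    [-1,0.9,-0.2,0,0.06],
    [-1,0.9,-0.2,0,0.06],
    [-1,0.6,-0.1,0,0.06]
  ]
}}

```text
time: 4.18
ee_pos: [0.5599, -0.3444, 0.2358]
eef_rot: [0.981, 0.193, -0.001, 0.001]
ft_force: [1.3, -0.0, -0.4]
width: 0.0871
```

```bash
python3 go.py 0.578 -0.3135 0.08 22.4
```

```text
t 4.18 pos [ 0.5599 -0.3444  0.2358] xyaw 22.24 zaxis [-0.002 -0.003 -1.   ] F [ 1.3 -0.  -0.4] w 0.0871 
shift units [ 0.96 -0.74  5.19] turn units -0.03 q [ 0.78  0.44 -0.42  1.35  0.18  1.39  0.75]
```

{"api": "carry_out", "payload": {
  "rows": [
    [-1,0.5,-0.4,0.3,0],
    [-1,0.45,-0.35,0.8,0],
    [-1,0,0,0.8,0],
    [-1,0,0,0.8,0],
    [-1,0,0,0.8,0],
    [-1,0,0,0.8,0],
    [-1,0,0,0.6,0],
    [-1,0,0,0.3,0],
    [-1,0,0,0,0]
  ]
}}

```text
time: 4.93
ee_pos: [0.5856, -0.3046, 0.0744]
eef_rot: [0.98, 0.197, 0.002, 0.001]
ft_force: [0.5, -0.3, -0.8]
width: 0.0873
```

```bash
python3 go.py 0.578 -0.3135 0.0165 22.4
python3 - <<'E'
from h import *
a=camera("top")[150:260,360:480];b=camera("scene")[90:200,215:335]
cv2.imwrite('pics/g2.png',cv2.convertScaleAbs(cv2.resize(np.hstack([a,b]),None,fx=3.3,fy=3.3,interpolation=cv2.INTER_CUBIC),alpha=1.5))
E
```

```text
t 4.93 pos [ 0.5856 -0.3046  0.0744] xyaw 22.77 zaxis [ 0.004 -0.002 -1.   ] F [ 0.5 -0.3 -0.8] w 0.0873 
shift units [-0.35  0.17  1.93] turn units 0.07 q [ 0.71  0.57 -0.41  1.52  0.24  1.1   0.65]
```

View pics/g2.png

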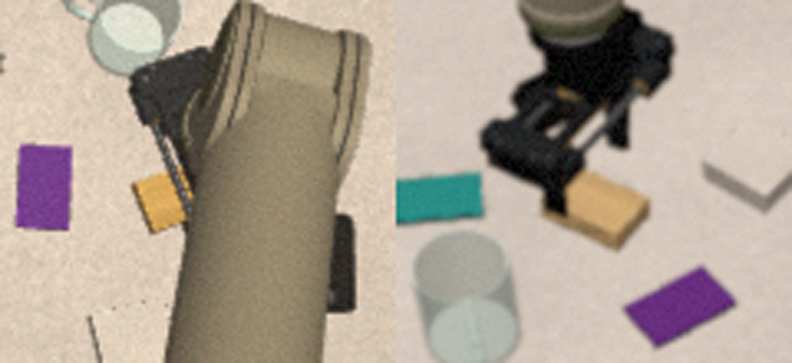

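The top view shows the arm above the pile. In the scene view the jaws are above the wood, aligned across its width. Correct by 10 mm and go down.

{"api": "carry_out", "payload": {
  "rows": [
    [-1,-0.35,0.17,0,0.07],
    [-1,0,0,0,0]
  ]
}}

```text
time: 5.2
ee_pos: [0.5797, -0.3152, 0.0796]
eef_rot: [0.981, 0.194, 0.004, 0.003]
ft_force: [0.3, -0.6, -0.0]
width: 0.087
```

```bash
python3 go.py 0.578 -0.3135 0.0165 22.4
```

```text
t 5.2 pos [ 0.5797 -0.3152  0.0796] xyaw 22.41 zaxis [ 0.01  -0.005 -1.   ] F [ 0.3 -0.6 -0. ] w 0.087 
shift units [-0.05 -0.09  2.1 ] turn units 0.0 q [ 0.73  0.56 -0.41  1.52  0.24  1.1   0.66]
```

{"api": "carry_out", "payload": {
  "rows": [
    [-1,0,0,0.5,0],
    [-1,0,0,0.5,0],
    [-1,0,0,0.5,0],
    [-1,0,0,0.3,0],
    [-1,0,0,0.1,0],
    [-1,0,0,0,0]
  ]
}}

```text
time: 5.7
ee_pos: [0.5813, -0.3182, 0.0212]
eef_rot: [0.981, 0.193, 0.007, 0.006]
ft_force: [0.5, 0.4, 0.1]
width: 0.0874
```

```bash
python3 go.py 0.578 -0.3135 0.0165 22.4
```

```text
t 5.7 pos [ 0.5813 -0.3182  0.0212] xyaw 22.25 zaxis [ 0.015 -0.009 -1.   ] F [0.5 0.4 0.1] w 0.0874 
shift units [-0.04 -0.19  0.15] turn units -0.03 q [ 0.72  0.62 -0.39  1.56  0.27  1.    0.64]
```

{"api": "carry_out", "payload": {
  "rows": [
    [-1,0,-0.17,0.15,0],
    [-1,0,0,0,0],
    [0,0,0,0,0],
    [1,0,0,0,0],
    [1,0,0,0,0],
    [1,0,0,0,0],
    [1,0,0,0,0],
    [1,0,0,0,0],
    [1,0,0,0,0]
  ],
  "force": 20
}}

```text
time: 6.45
ee_pos: [0.5806, -0.3131, 0.0185]
eef_rot: [0.981, 0.193, 0.008, 0.007]
ft_force: [0.1, -0.4, -1.4]
width: 0.0541
```

```bash
python3 go.py 0.578 -0.3135 0.0165 22.4
```

```text
t 6.45 pos [ 0.5806 -0.3131  0.0185] xyaw 22.28 zaxis [ 0.018 -0.01  -1.   ] F [ 0.1 -0.4 -1.4] w 0.0541 
shift units [-0.09 -0.02  0.06] turn units -0.02 q [ 0.72  0.62 -0.39  1.57  0.27  0.99  0.63]
```

{"api": "carry_out", "payload": {
  "rows": [
    [0,0,0,0,0],
    [0,0,0,0.1,0],
    [0,0,0,0.03,0],
    [0,0,0,0,0],
    [1,0,0,0,0],
    [1,0,0,0,0],
    [1,0,0,0,0],
    [1,0,0,0,0],
    [1,0,0,0,0]
  ],
  "force": 20
}}

```text
time: 7.2
ee_pos: [0.581, -0.3137, 0.0173]
eef_rot: [0.981, 0.193, 0.008, 0.007]
ft_force: [-0.4, -0.3, 1.4]
width: 0.0538
```

```bash
python3 go.py 0.578 -0.3135 0.0165 22.4
```

```text
t 7.2 pos [ 0.581  -0.3137  0.0173] xyaw 22.25 zaxis [ 0.018 -0.011 -1.   ] F [-0.4 -0.3  1.4] w 0.0538 
shift units [-0.09 -0.05  0.03] turn units -0.03 q [ 0.72  0.62 -0.39  1.57  0.27  0.98  0.63]
```

{"api": "carry_out", "payload": {
  "rows": [
    [0,0,0,0,0],
    [0,0,0,0.12,0],
    [0,0,0,0.1,0],
    [0,0,0,0,0],
    [1,0,0,0,0],
    [1,0,0,0,0],
    [1,0,0,0,0],
    [1,0,0,0,0],
    [1,0,0,0,0]
  ],
  "force": 25
}}

```text
time: 7.95
ee_pos: [0.5812, -0.314, 0.0159]
eef_rot: [0.981, 0.193, 0.007, 0.008]
ft_force: [-1.8, 0.8, 3.3]
width: 0.0539
```

```bash
python3 go.py 0.578 -0.3135 0.0165 22.4
```

```text
t 7.95 pos [ 0.5812 -0.314   0.0159] xyaw 22.22 zaxis [ 0.017 -0.013 -1.   ] F [-1.8  0.8  3.3] w 0.0539 
shift units [-0.09 -0.06 -0.02] turn units -0.04 q [ 0.71  0.62 -0.39  1.57  0.28  0.98  0.63]
```

{"api": "carry_out", "payload": {
  "rows": [
    [1,0,0,-0.3,0],
    [1,0,0,-0.6,0],
    [1,0,0,-0.8,0],
    [1,0,0,-0.8,0],
    [1,0,0,-0.8,0],
    [1,0,0,-0.3,0],
    [1,0,0,0,0]
  ]
}}

```text
time: 8.53
ee_pos: [0.5778, -0.3117, 0.1283]
eef_rot: [0.981, 0.193, 0.006, 0.006]
ft_force: [0.1, -0.1, -1.9]
width: 0.0537
```

```bash
python3 go.py 0.5217 -0.0092 0.12 10.6
```

```text
t 8.53 pos [ 0.5778 -0.3117  0.1283] xyaw 22.25 zaxis [ 0.013 -0.01  -1.   ] F [ 0.1 -0.1 -1.9] w 0.0537 
shift units [  2.08 -10.04   0.15] turn units 2.33 q [ 0.74  0.5  -0.42  1.5   0.22  1.18  0.67]
```

{"api": "carry_out", "payload": {
  "rows": [
    [1,0.1,-0.4,0,0.5],
    [1,0.1,-0.8,0,0.6],
    [1,0.1,-0.9,0,0.6],
    [1,0,-0.9,0,0.5],
    [1,0,-0.9,0,0],
    [1,0,-0.9,0,0],
    [1,0,-0.9,0,0],
    [1,0,-0.9,0,0],
    [1,0,-0.9,0,0],
    [1,0,-0.7,0,0],
    [1,0,-0.4,0,0],
    [1,0,-0.2,0,0],
    [1,0,0,0,0]
  ]
}}

```text
time: 9.62
ee_pos: [0.5184, -0.0425, 0.111]
eef_rot: [0.996, 0.091, -0.0, 0.004]
ft_force: [-0.5, -0.4, -1.8]
width: 0.0536
```

```bash
python3 go.py 0.5217 -0.0092 0.10 10.6
```

```text
t 9.62 pos [ 0.5184 -0.0425  0.111 ] xyaw 10.45 zaxis [-0.    -0.008 -1.   ] F [-0.5 -0.4 -1.8] w 0.0536 
shift units [ 0.31 -1.07  0.36] turn units -0.03 q [ 0.47  0.26 -0.54  1.86  0.16  1.06  0.05]
```

{"api": "carry_out", "payload": {
  "rows": [
    [1,0.15,-0.5,0,0],
    [1,0.16,-0.5,0,0],
    [1,0,-0.1,0,0],
    [1,0,0,0,0]
  ]
}}

```text
time: 9.95
ee_pos: [0.5221, -0.0134, 0.1092]
eef_rot: [0.996, 0.088, -0.001, 0.005]
ft_force: [0.6, 0.5, -0.6]
width: 0.0535
```

```bash
python3 go.py 0.5217 -0.0092 0.10 10.6
cat > look.py <<'E'
import sys
from h import *
from scipy.spatial.transform import Rotation as R
s=read_state();Rm=R.from_quat(s['eef_rot']).as_matrix()
# held pile: centre 4 mm behind TCP, length along tool y
tz=float(sys.argv[2]) if len(sys.argv)>2 else 0.016
P=box(-.027,.027,-.043,.043,tz-.024,tz)@Rm.T+s['ee_pos']
p=(.518,.0105,1.757);out=[]
for c,(x0,y0,w,h) in {'top':(270,150,110,110),'scene':(305,150,110,110)}.items():
    im=camera(c);k=3.6
    im=cv2.convertScaleAbs(cv2.resize(im[y0:y0+h,x0:x0+w],None,fx=k,fy=k,interpolation=cv2.INTER_CUBIC),alpha=1.7)
    for B,col in((place(BASE,p),(0,255,0)),(P,(0,0,255)),(place(box(-.0455,.0455,-.029,.029,.03,.03),p),(255,255,0)),(place(box(.0365,.0365,-.029,.029,.059,.063),p),(255,255,0))):
        q=(proj(c,B)-[x0,y0]+.5)*k;cv2.polylines(im,[np.round(cv2.convexHull(q.astype(np.float32))).astype(int)],1,col,1)
    out.append(im)
cv2.imwrite(f'pics/{sys.argv[1]}.png',np.hstack(out))
E
python3 look.py st1
```

```text
t 9.95 pos [ 0.5221 -0.0134  0.1092] xyaw 10.08 zaxis [-0.002 -0.01  -1.   ] F [ 0.6  0.5 -0.6] w 0.0535 
shift units [ 0.01 -0.14  0.3 ] turn units -0.1 q [ 0.42  0.27 -0.55  1.86  0.17  1.06 -0.02]
```

View pics/st1.png

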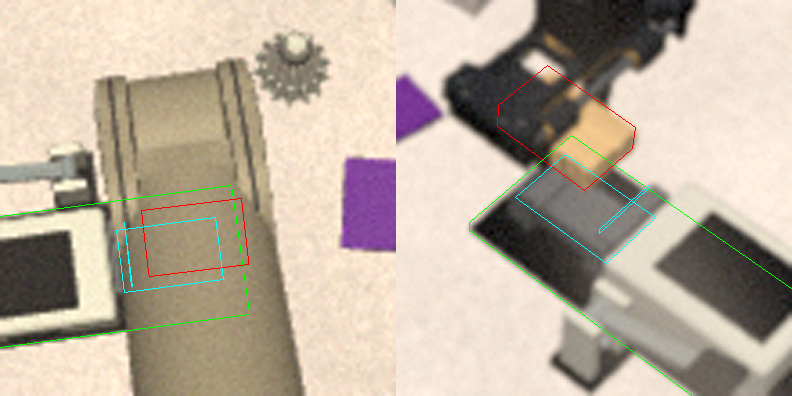

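The scene view shows the held wood at about (590,145), with its bottom corner (585,190) matching the predicted outline. In the top view the forearm hides the pile and hopper. I'll refine the printer pose from the first pictures by sub-pixel base-plate edges.

```bash
cat > edge.py <<'E'
from h import *
from scipy.optimize import least_squares
from scipy.ndimage import map_coordinates,gaussian_filter
I={c:gaussian_filter(cv2.cvtColor(cv2.imread(f'pics/{c}0.png'),cv2.COLOR_BGR2GRAY).astype(float),.6) for c in('top','scene')}
def samples(c,p):
    h=cv2.convexHull(proj(c,place(BASE,p)).astype(np.float32))[:,0]
    lev=cv2.convexHull(proj(c,place(box(.03,.27,-.14,-.055,0,.11),p)).astype(np.float32))
    bod=cv2.convexHull(proj(c,place(box(.045,.21,-.055,.063,.01,.07),p)).astype(np.float32))
    cen=h.mean(0);r=[]
    for a,b in zip(h,np.roll(h,-1,0)):
        L=np.linalg.norm(b-a)
        if L<12:continue
        n=np.array([b[1]-a[1],a[0]-b[0]])/L
        if n@(a-cen)<0:n=-n
        for t in np.arange(3,L-3,1.):
            q=a+(b-a)*t/L
            if max(cv2.pointPolygonTest(k,tuple(map(float,q)),True) for k in(lev,bod))>-3:continue
            s=np.arange(-4,4.01,.1);v=map_coordinates(I[c],[q[1]+n[1]*s,q[0]+n[0]*s],order=1)
            g=np.gradient(v);w=np.clip(g,0,None)**2
            if w.sum()<1e-6 or v[-15:].mean()-v[:15].mean()<30:continue
            k=np.argmax(g);sl=slice(max(0,k-12),k+13);r.append((q,n,(s[sl]*w[sl]).sum()/w[sl].sum()))
    return r
def solve(cs):
    p=np.array([.518,.0105,1.757])
    for _ in range(6):
        D={c:samples(c,p) for c in cs};A=[];b=[]
        for c in cs:
            Tp=lambda pp:cv2.convexHull(proj(c,place(BASE,pp)).astype(np.float32))
            for q,n,s in D[c]:
                X=ray(c,q,.005);row=[]
                for k,dv in enumerate((.001,.001,.01)):
                    if k<2:Y=X+np.eye(3)[k]*dv
                    else:
                        d=X[:2]-p[:2];Y=X+np.array([-d[1],d[0],0])*dv
                    row.append(n@(proj(c,Y)[0]-proj(c,X)[0])/dv)
                A.append(row);b.append(s)
        A=np.array(A);b=np.array(b);r=least_squares(lambda d:A@d-b,np.zeros(3),loss='soft_l1',f_scale=.3);p=p+r.x
    return p,len(b),np.std(A@r.x-b)
for cs in(['top'],['scene'],['top','scene']):print(cs,*solve(cs))
E
python3 edge.py
```

```text
['top'] [0.51741946 0.00961526 1.7629518 ] 108 0.08915031153365877
['scene'] [0.51990536 0.01439    1.76460227] 75 0.5380334949550912
['top', 'scene'] [0.51779991 0.01030482 1.75677846] 183 0.5476359622162184
```

```bash
cat > rel.py <<'E'
from h import *
from scipy.spatial.transform import Rotation as R
s=read_state();Rm=R.from_quat(s['eef_rot']).as_matrix()
c='scene';im=np.mean([camera(c).astype(float) for _ in range(3)],0).astype(np.uint8);hsv=cv2.cvtColor(im,cv2.COLOR_BGR2HSV)
m=((hsv[...,1]>70)&(hsv[...,0]>8)&(hsv[...,0]<25)&(hsv[...,2]>70)).astype(float)
P=box(-.027,.027,-.043,.043,-.008,.016)@Rm.T+s['ee_pos']
q=proj(c,P);x1,y1=q.max(0).round().astype(int)+4
roi=(x1-22,y1-28,22,28);x0,y0,w,h=roi;mm=m[y0:y0+h,x0:x0+w]
x=np.array([0,0.])
def cost(d):
    pass
S_=16
def ren(d):
    a=np.zeros((h*S_,w*S_),np.uint8);cv2.fillConvexPoly(a,np.round(cv2.convexHull(((q+d-[x0,y0]+.5)*S_-.5).astype(np.float32))).astype(int),255);return cv2.resize(a,(w,h),interpolation=cv2.INTER_AREA)/255
# right of the fingers: only rows/cols near the right and lower edges
G=[(np.abs(ren(np.array([a,b]))-mm).sum(),a,b) for a in np.arange(-4,4.1,.25) for b in np.arange(-4,4.1,.25)]
b=min(G);print(b,roi)
print('mask');print('\n'.join(''.join('#' if v else '.' for v in r) for r in mm));print('pred');print('\n'.join(''.join('#' if v>.5 else '.' for v in r) for r in ren(np.zeros(2))))
X=s['ee_pos'];u=proj(c,X)[0];print('world shift', (ray(c,u+[b[1],b[2]],X[2])-X).round(4))
E
python3 rel.py
```

```text
(np.float64(34.266666666666666), np.float64(0.25), np.float64(0.5)) (np.int64(353), np.int64(178), 22, 28)
mask
....#####.............
...#######............
...########...........
...#########..........
...###########........
..#############.......
..##############......
.#################....
##################....
##################....
##################....
##################....
##################....
#################.....
################......
###############.......
#############.........
############..........
############..........
###########...........
##########............
#########.............
.#######..............
...###................
....#.................
......................
......................
......................
pred
#########.............
##########............
############..........
#############.........
##############........
################......
#################.....
##################....
##################....
##################....
##################....
##################....
##################....
#################.....
################......
##############........
#############.........
############..........
###########...........
##########............
#########.............
########..............
.#####................
...##.................
......................
......................
......................
......................
world shift [ 0.0005  0.0017 -0.    ]
```

```bash
cat >> edge.py <<'E'
print()
for p in([.5174,.0096,1.763],[.5185,.0115,1.763],[.5195,.013,1.763]):
  for c in('top','scene'):
    d={}
    for q,n,s in samples(c,p):d.setdefault(tuple(n.round(2)),[]).append(s)
    print(p,c,{(float(k[0]),float(k[1])):(len(v),round(float(np.median(v)),2),round(float(np.std(v)),2)) for k,v in d.items()})
E
python3 edge.py|tail -6
```

```text
[0.5174, 0.0096, 1.763] top {(0.14000000059604645, 0.9900000095367432): (28, -0.03, 0.09), (-1.0, 0.10000000149011612): (28, -0.04, 0.08), (-0.12999999523162842, -0.9900000095367432): (22, -0.02, 0.12), (0.9900000095367432, -0.14000000059604645): (30, -0.03, 0.1)}
[0.5174, 0.0096, 1.763] scene {(0.7300000190734863, 0.6800000071525574): (10, 0.18, 0.12), (-0.5899999737739563, 0.8100000023841858): (8, -0.23, 0.08), (-0.6600000262260437, -0.75): (32, -1.48, 0.15), (0.5699999928474426, -0.8199999928474426): (25, -1.12, 0.1)}
[0.5185, 0.0115, 1.763] top {(0.14000000059604645, 0.9900000095367432): (28, 0.42, 0.05), (-1.0, 0.10000000149011612): (28, -0.54, 0.06), (-0.12999999523162842, -0.9900000095367432): (22, -0.45, 0.07), (0.9900000095367432, -0.14000000059604645): (30, 0.46, 0.08)}
[0.5185, 0.0115, 1.763] scene {(0.7300000190734863, 0.6800000071525574): (10, -0.47, 0.13), (-0.5899999737739563, 0.8100000023841858): (8, -0.73, 0.08), (-0.6600000262260437, -0.75): (32, -0.97, 0.15), (0.5699999928474426, -0.8199999928474426): (25, -0.7, 0.1)}
[0.5195, 0.013, 1.763] top {(0.14000000059604645, 0.9900000095367432): (28, 0.79, 0.07), (-1.0, 0.10000000149011612): (28, -0.92, 0.07), (-0.12999999523162842, -0.9900000095367432): (22, -0.81, 0.07), (0.9900000095367432, -0.14000000059604645): (30, 0.85, 0.1)}
[0.5195, 0.013, 1.763] scene {(0.7400000095367432, 0.6800000071525574): (10, -0.94, 0.12), (-0.5899999737739563, 0.8100000023841858): (8, -1.07, 0.09), (-0.6600000262260437, -0.75): (32, -0.55, 0.15), (0.5699999928474426, -0.8199999928474426): (25, -0.31, 0.08)}
```

```bash
python3 go.py 0.5201 -0.0010 0.075 11.0
```

```text
t 10.2 pos [ 0.522  -0.0138  0.1094] xyaw 10.02 zaxis [-0.001 -0.01  -1.   ] F [ 0.1 -0.6 -0.9] w 0.0536 
shift units [ 0.01 -0.44  1.14] turn units -0.2 q [ 0.42  0.27 -0.55  1.86  0.17  1.06 -0.02]
```

{"api": "carry_out", "payload": {
  "rows": [
    [1,0,-0.3,0,-0.2],
    [1,0,-0.2,0.1,-0.1],
    [1,0,0,0.4,0],
    [1,0,0,0.4,0],
    [1,0,0,0.2,0],
    [1,0,0,0,0]
  ],
  "force": 18
}}

```text
time: 10.7
ee_pos: [0.5187, 0.0009, 0.0727]
eef_rot: [0.995, 0.101, -0.001, 0.005]
ft_force: [-0.6, -0.0, -1.0]
width: 0.0538
```

```bash
python3 go.py 0.5201 -0.0010 0.065 11.0
```

```text
t 10.7 pos [0.5187 0.0009 0.0727] xyaw 11.62 zaxis [-0.001 -0.011 -1.   ] F [-0.6 -0.  -1. ] w 0.0538 
shift units [0.03 0.07 0.26] turn units 0.12 q [ 0.39  0.31 -0.55  1.89  0.21  0.99 -0.05]
```

{"api": "carry_out", "payload": {
  "rows": [
    [1,0.05,0.08,0,0.12],
    [1,0,0,0.2,0],
    [1,0,0,0.1,0],
    [1,0,0,0,0]
  ]
}}

```text
time: 11.03
ee_pos: [0.5205, -0.0019, 0.0618]
eef_rot: [0.995, 0.095, -0.002, 0.005]
ft_force: [-0.3, -0.5, 0.3]
width: 0.0536
```

```bash
python3 go.py 0.5201 -0.0010 0.056 11.0; python3 look.py st2
```

```text
t 11.03 pos [ 0.5205 -0.0019  0.0618] xyaw 10.91 zaxis [-0.003 -0.011 -1.   ] F [-0.3 -0.5  0.3] w 0.0536 
shift units [-0.01 -0.03  0.19] turn units -0.02 q [ 0.39  0.33 -0.55  1.9   0.22  0.97 -0.07]
```

View pics/st2.png

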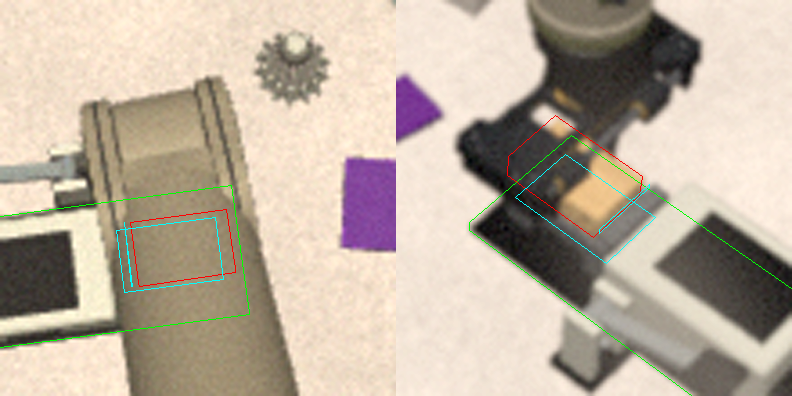

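The scene view shows the pile (wood at about (610,185)) over the hopper, its +x end just short of the lip line and in line with the hopper. Lower it onto the back wall to tilt it.

{"api": "carry_out", "payload": {
  "rows": [
    [1,0,0,0.2,0],
    [1,0,0,0.15,0],
    [1,0,0,0,0]
  ]
}}

```text
time: 11.38
ee_pos: [0.5216, -0.0014, 0.0522]
eef_rot: [0.995, 0.095, -0.0, 0.005]
ft_force: [-0.3, 0.1, -0.4]
width: 0.0539
```

```bash
python3 go.py 0.5201 -0.0010 0.051 11.0
```

```text
t 11.38 pos [ 0.5216 -0.0014  0.0522] xyaw 10.94 zaxis [ 0.   -0.01 -1.  ] F [-0.3  0.1 -0.4] w 0.0539 
shift units [-0.05 -0.02  0.04] turn units -0.01 q [ 0.38  0.35 -0.54  1.9   0.23  0.95 -0.08]
```

```bash
cat > zoom.py <<'E'
import sys
from h import *
x0,y0,w,h=map(int,sys.argv[2:6]);k=float(sys.argv[6]);c=sys.argv[7] if len(sys.argv)>7 else 'scene'
im=np.mean([camera(c).astype(float) for _ in range(4)],0)
cv2.imwrite(f'pics/{sys.argv[1]}.png',np.clip(cv2.resize(im[y0:y0+h,x0:x0+w],None,fx=k,fy=k,interpolation=cv2.INTER_CUBIC)*1.8,0,255).astype(np.uint8))
E
python3 zoom.py z3 325 175 75 60 10
```

```text
(no output)
```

View pics/z3.png

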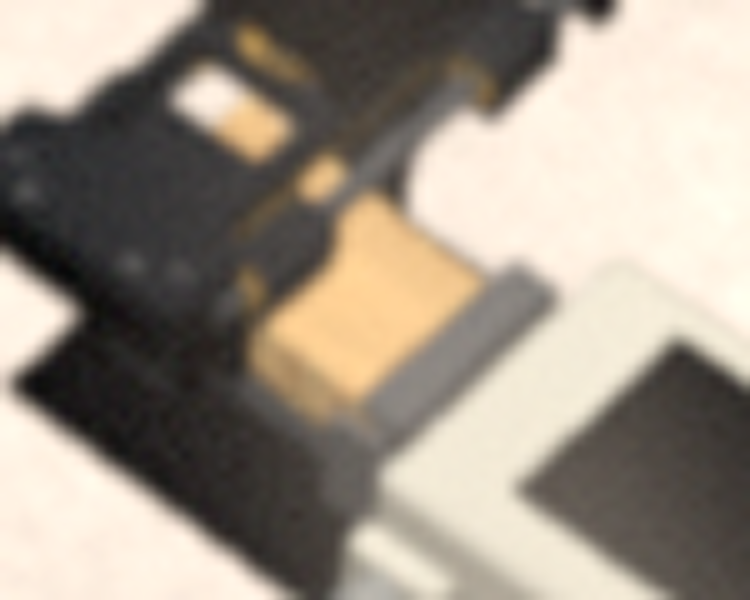

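The wood's +x end (lower right, about (340–480, 280–420)) now sits at the lip's edge and below its top, lined up between the corner walls. No force shows, so go a little lower and feel it under the lip.

{"api": "carry_out", "payload": {
  "rows": [
    [1,-0.03,0,0.12,0],
    [1,0,0,0,0]
  ]
}}

```text
time: 11.75
ee_pos: [0.522, -0.0016, 0.0505]
eef_rot: [0.995, 0.095, 0.001, 0.005]
ft_force: [-0.4, -0.7, -0.9]
width: 0.0539
```

```bash
python3 go.py 0.5178 0.0095 0.049 11.0
```

```text
t 11.75 pos [ 0.522  -0.0016  0.0505] xyaw 10.92 zaxis [ 0.003 -0.011 -1.   ] F [-0.4 -0.7 -0.9] w 0.0539 
shift units [-0.07 -0.39  0.05] turn units -0.02 q [ 0.38  0.35 -0.54  1.91  0.23  0.94 -0.08]
```

{"api": "carry_out", "payload": {
  "rows": [
    [1,0,-0.15,0,0],
    [1,0,0,0,0]
  ]
}}

```text
time: 11.92
ee_pos: [0.521, 0.0029, 0.0504]
eef_rot: [0.995, 0.095, 0.001, 0.006]
ft_force: [0.4, -0.0, -0.8]
width: 0.0538
```

```bash
python3 go.py 0.5178 0.0095 0.049 11.0
```

```text
t 11.92 pos [0.521  0.0029 0.0504] xyaw 10.89 zaxis [ 0.003 -0.011 -1.   ] F [ 0.4 -0.  -0.8] w 0.0538 
shift units [-0.06 -0.24  0.04] turn units -0.02 q [ 0.38  0.35 -0.54  1.91  0.23  0.94 -0.09]
```

{"api": "carry_out", "payload": {
  "rows": [
    [1,-0.07,0,0,0],
    [1,0,-0.12,0,0],
    [1,0,0,0,0]
  ]
}}

```text
time: 12.17
ee_pos: [0.5179, 0.0062, 0.0501]
eef_rot: [0.995, 0.095, 0.001, 0.006]
ft_force: [0.3, 0.5, 0.1]
width: 0.0539
```

```bash
python3 go.py 0.5178 0.0095 0.049 11.0; python3 zoom.py z4 325 175 75 60 10
```

```text
t 12.17 pos [0.5179 0.0062 0.0501] xyaw 10.9 zaxis [ 0.003 -0.011 -1.   ] F [0.3 0.5 0.1] w 0.0539 
shift units [ 0.02 -0.11  0.03] turn units -0.02 q [ 0.37  0.34 -0.55  1.92  0.23  0.94 -0.1 ]
```

View pics/z4.png

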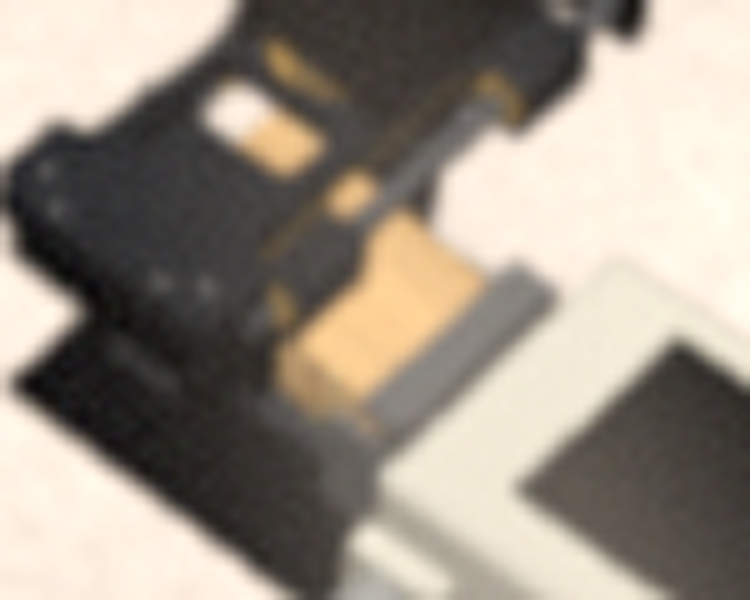

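The pile's top face has now slid under the lip; visible wood ends at the lip edge from (360,400) to (485,285). Continue to the end wall, then lower.

{"api": "carry_out", "payload": {
  "rows": [
    [1,0,-0.14,0,0],
    [1,0,0,0,0]
  ]
}}

```text
time: 12.53
ee_pos: [0.5174, 0.0096, 0.0501]
eef_rot: [0.996, 0.094, 0.001, 0.006]
ft_force: [-0.5, 1.0, 0.1]
width: 0.0539
```

```bash
python3 go.py 0.5178 0.0108 0.046 11.0
```

```text
t 12.53 pos [0.5174 0.0096 0.0501] xyaw 10.83 zaxis [ 0.003 -0.012 -1.   ] F [-0.5  1.   0.1] w 0.0539 
shift units [ 0.02 -0.04  0.14] turn units -0.03 q [ 0.37  0.34 -0.55  1.92  0.23  0.94 -0.1 ]
```

{"api": "carry_out", "payload": {
  "rows": [
    [1,0,-0.04,0.12,0],
    [1,0,0,0,0]
  ]
}}

```text
time: 12.7
ee_pos: [0.5177, 0.0104, 0.0467]
eef_rot: [0.996, 0.094, 0.002, 0.006]
ft_force: [0.6, 0.4, -0.1]
width: 0.0541
```

```bash
python3 go.py 0.5178 0.0108 0.046 11.0
```

```text
t 12.7 pos [0.5177 0.0104 0.0467] xyaw 10.81 zaxis [ 0.004 -0.012 -1.   ] F [ 0.6  0.4 -0.1] w 0.0541 
shift units [ 0.   -0.01  0.02] turn units -0.04 q [ 0.36  0.35 -0.55  1.92  0.24  0.93 -0.11]
```

{"api": "carry_out", "payload": {
  "rows": [
    [1,0,0,0.1,0],
    [1,0,0,0,0]
  ]
}}

```text
time: 12.87
ee_pos: [0.5181, 0.0103, 0.0438]
eef_rot: [0.996, 0.094, 0.002, 0.006]
ft_force: [-0.5, -0.1, -1.1]
width: 0.0539
```

```bash
python3 go.py 0.5178 0.0108 0.046 11.0; python3 zoom.py z5 325 175 75 60 10
```

```text
t 12.87 pos [0.5181 0.0103 0.0438] xyaw 10.81 zaxis [ 0.005 -0.012 -1.   ] F [-0.5 -0.1 -1.1] w 0.0539 
shift units [-0.01 -0.02 -0.08] turn units -0.04 q [ 0.36  0.35 -0.54  1.92  0.24  0.93 -0.11]
```

View pics/z5.png

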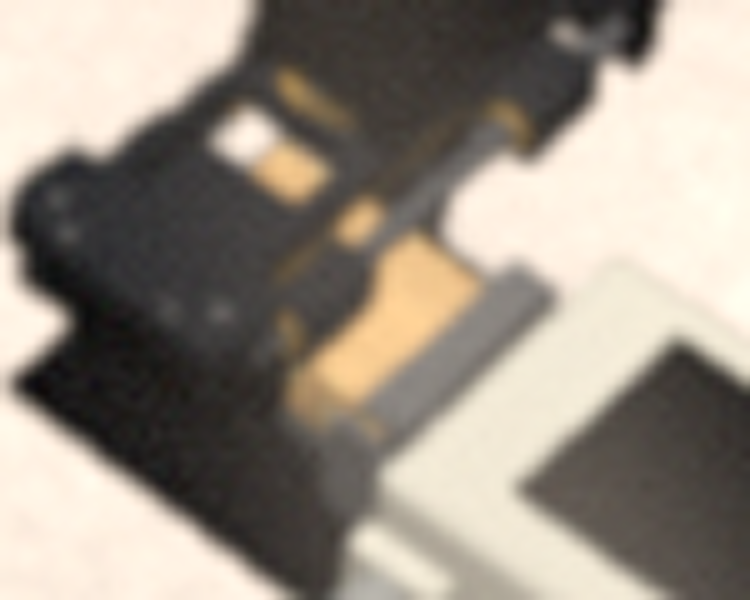

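The pile is under the lip and seated deep between the corner walls (wood from (290,390) to the lip). Press down slightly and read the force.

{"api": "carry_out", "payload": {
  "rows": [
    [1,0,0,0.1,0],
    [1,0,0,0.06,0]
  ]
}}

```text
time: 13.23
ee_pos: [0.518, 0.0103, 0.0414]
eef_rot: [0.996, 0.094, 0.001, 0.007]
ft_force: [-11.1, -1.8, 28.7]
width: 0.0539
```

```bash
python3 go.py 0.5178 0.0108 0.046 11.0
python3 - <<'E'
from h import *
import time
f=[]
for _ in range(4): camera("scene");f.append(read_state()['ft_force'])
print(np.mean(f,0).round(2))
E
```

```text
t 13.23 pos [0.518  0.0103 0.0414] xyaw 10.8 zaxis [ 0.004 -0.014 -1.   ] F [-11.1  -1.8  28.7] w 0.0539 
shift units [-0.   -0.02 -0.15] turn units -0.04 q [ 0.36  0.36 -0.54  1.92  0.25  0.92 -0.12]
[-8.5  -0.83 20.61]
```

{"api": "carry_out", "payload": {
  "rows": [
    [1,0,0,-0.04,0],
    [0.2,0,0,0,0],
    [0,0,0,0,0],
    [-0.3,0,0,0,0],
    [-0.6,0,0,0,0],
    [-0.6,0,0,0,0]
  ]
}}

```text
time: 13.93
ee_pos: [0.5173, 0.0105, 0.042]
eef_rot: [0.996, 0.094, 0.001, 0.007]
ft_force: [-0.2, 0.5, -0.5]
width: 0.0635
```

```bash
python3 go.py 0.5178 0.0108 0.16 11.0
```

```text
t 13.93 pos [0.5173 0.0105 0.042 ] xyaw 10.82 zaxis [ 0.003 -0.014 -1.   ] F [-0.2  0.5 -0.5] w 0.0635 
shift units [ 0.02  0.05 -3.93] turn units -0.04 q [ 0.36  0.35 -0.54  1.92  0.24  0.93 -0.12]
```

{"api": "carry_out", "payload": {
  "rows": [
    [-0.6,0,0,0,0],
    [-0.6,0,0,-0.15,0],
    [-0.6,0,0,-0.3,0],
    [-0.6,0,0,-0.5,0],
    [-0.6,0,0,-0.8,0],
    [-0.6,0,0,-0.9,0],
    [-0.6,0,0,-0.9,0],
    [-0.6,0,0,-0.9,0],
    [-0.6,0,0,-0.3,0],
    [-0.6,0,0,0,0]
  ]
}}

```text
time: 14.77
ee_pos: [0.5156, 0.0136, 0.1951]
eef_rot: [0.995, 0.095, 0.0, 0.006]
ft_force: [-0.4, -0.3, -0.0]
width: 0.0694
```

```bash
python3 go.py 0.6 0.19 0.16 11.0; python3 zoom.py z6 325 175 75 60 10
```

```text
t 14.77 pos [0.5156 0.0136 0.1951] xyaw 10.93 zaxis [ 0.002 -0.012 -1.   ] F [-0.4 -0.3 -0. ] w 0.0694 
shift units [ 3.88 -5.25  1.1 ] turn units -0.01 q [ 0.41  0.17 -0.58  1.78  0.11  1.23 -0.01]
```

View pics/z6.png

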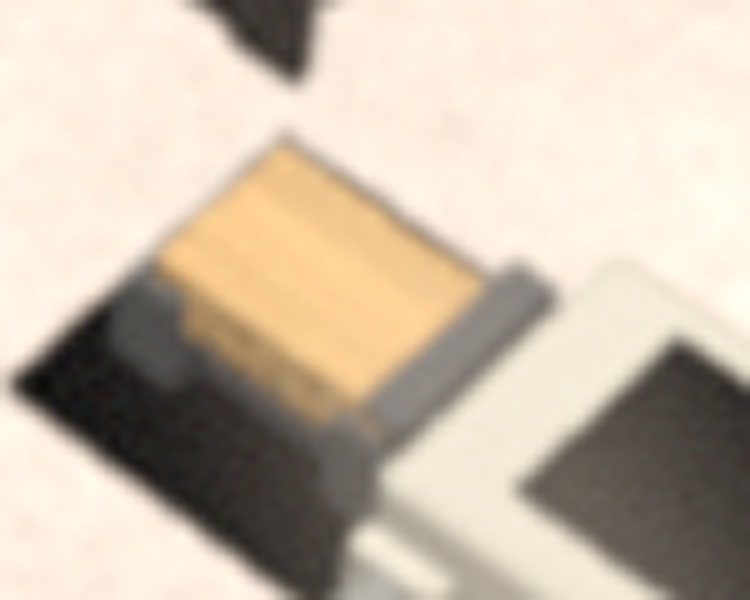

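```bash
cat > chk.py <<'E'
from h import *
p=(.5178,.0108,1.763);k=10
for z in(.054,.057,.064):
    for n,q in(('far',(285,140)),('near',(155,250))):
        X=ray('scene',((q[0]+.5)/k+325-.5,(q[1]+.5)/k+175-.5),z);d=X[:2]-p[:2];c,s=np.cos(p[2]),np.sin(p[2]);print(z,n,'printer xy mm',round((d[0]*c+d[1]*s)*1000,1),round((-d[0]*s+d[1]*c)*1000,1))
P=lambda x,y,z:((proj('scene',place(np.array([[x,y,z]]),p))[0]-[325,175]+.5)*k).round()
for x in(-.043,-.025,.025,.0365):print(x,'top',P(x,-.027,.054),'bottom',P(x,-.027,.03),'far top',P(x,.027,.054))
im=camera('top')
cv2.imwrite('pics/top7.png',np.clip(cv2.resize(im[160:260,230:350],None,fx=6,fy=6,interpolation=cv2.INTER_CUBIC)*1.7,0,255).astype(np.uint8))
print([ (np.round(d['xy'],1).tolist(),round(d['conf'],2)) for c in('top','scene') for d in pinpoint('lever_paddle',c)[:2]])
pd=place(np.array([[.1817,-.085,.091]]),p);print('paddle pred',pd,[proj(c,pd) for c in('top','scene')])
E
python3 chk.py
```

```text
0.054 far printer xy mm -38.7 26.7
0.054 near printer xy mm -39.5 -26.7
0.057 far printer xy mm -37.2 24.7
0.057 near printer xy mm -38.0 -28.6
0.064 far printer xy mm -33.7 20.1
0.064 near printer xy mm -34.5 -32.8
-0.043 top [145. 244.] bottom [143. 298.] far top [275. 132.]
-0.025 top [195. 280.] bottom [192. 334.] far top [324. 166.]
0.025 top [336. 380.] bottom [332. 433.] far top [465. 263.]
0.0365 top [370. 403.] bottom [364. 457.] far top [498. 285.]
[([393.7, 249.7], 0.92), ([357.7, 201.2], 0.54)]
paddle pred [[0.566526   0.20539102 0.091     ]] [array([[255.25957842, 198.61321004]]), array([[392.80907266, 252.26808607]])]
```

The picture shows the pile lying in the hopper, its +x end under the lip. The -x corners at (285,140) and (155,250) fit a flat pile at floor level (y = ±26.7 mm at top height 54 mm). Next is the lever.

{"api": "carry_out", "payload": {
  "rows": [
    [-0.3,0,0,0,0.9],
    [0,0,0,0,0.9],
    [0.5,0,0,0,0.9],
    [1,0,0,0,0.9],
    [1,0,0,0,0]
  ],
  "force": 40
}}

```text
time: 15.53
ee_pos: [0.5121, 0.0133, 0.1866]
eef_rot: [0.998, -0.068, -0.005, 0.006]
ft_force: [-0.5, 0.5, 0.2]
width: 0.0441
```

```bash
python3 go.py 0.5663 0.2065 0.14 -10
```

```text
t 15.53 pos [0.5121 0.0133 0.1866] xyaw -7.84 zaxis [-0.012 -0.011 -1.   ] F [-0.5  0.5  0.2] w 0.0441 
shift units [ 0.93 -6.65  1.46] turn units 0.43 q [ 0.39  0.17 -0.55  1.79  0.1   1.22 -0.34]
```

{"api": "carry_out", "payload": {
  "rows": [
    [1,0.1,-0.5,0,0],
    [1,0.15,-0.8,0,0],
    [1,0.15,-0.8,0,0],
    [1,0.15,-0.8,0,0],
    [1,0.15,-0.8,0,0],
    [1,0.1,-0.8,0,0],
    [1,0.1,-0.8,0,0],
    [1,0,-0.7,0,0],
    [1,0,-0.3,0,0],
    [1,0,0,0,0],
    [1,0,0,0,0]
  ]
}}

```text
time: 16.45
ee_pos: [0.5625, 0.2018, 0.1757]
eef_rot: [0.998, -0.057, -0.012, 0.007]
ft_force: [1.0, -0.7, 0.9]
width: 0.0005
```

```bash
python3 go.py 0.5663 0.2065 0.12 -10
```

```text
t 16.45 pos [0.5625 0.2018 0.1757] xyaw -6.49 zaxis [-0.024 -0.012 -1.   ] F [ 1.  -0.7  0.9] w 0.0005 
shift units [ 0.15 -0.2   1.85] turn units 0.7 q [ 0.07  0.4  -0.63  1.57  0.24  1.28 -0.71]
```

{"api": "carry_out", "payload": {
  "rows": [
    [1,0.17,-0.2,0,0.5],
    [1,0,0,0.5,0],
    [1,0,0,0.6,0],
    [1,0,0,0.5,0],
    [1,0,0,0.2,0],
    [1,0,0,0,0]
  ]
}}

```text
time: 16.95
ee_pos: [0.5686, 0.1962, 0.12]
eef_rot: [0.997, -0.081, -0.011, 0.009]
ft_force: [0.7, -0.5, 0.3]
width: 0.0004
```

```bash
python3 go.py 0.5663 0.2065 0.053 -10
```

```text
t 16.95 pos [0.5686 0.1962 0.12  ] xyaw -9.35 zaxis [-0.023 -0.017 -1.   ] F [ 0.7 -0.5  0.3] w 0.0004 
shift units [-0.09 -0.37  2.23] turn units 0.13 q [ 0.06  0.46 -0.6   1.61  0.28  1.19 -0.77]
```

{"api": "carry_out", "payload": {
  "rows": [
    [1,-0.05,-0.4,0,0],
    [1,0,-0.05,0.3,0],
    [1,0,0,0.3,0],
    [1,0,0,0.3,0],
    [1,0,0,0.1,0]
  ]
}}

```text
time: 17.37
ee_pos: [0.5708, 0.2097, 0.0908]
eef_rot: [0.997, -0.082, -0.008, 0.008]
ft_force: [0.5, 0.8, 1.9]
width: 0.0006
```

```bash
python3 go.py 0.5663 0.2065 0.053 -10
```

```text
t 17.37 pos [0.5708 0.2097 0.0908] xyaw -9.43 zaxis [-0.018 -0.016 -1.   ] F [0.5 0.8 1.9] w 0.0006 
shift units [-0.11  0.11  1.26] turn units 0.11 q [ 0.03  0.5  -0.59  1.62  0.31  1.13 -0.81]
```

{"api": "carry_out", "payload": {
  "rows": [
    [1,0,0,0.3,0],
    [1,-0.03,0.03,0.3,0],
    [1,0,0,0.3,0],
    [1,0,0,0.15,0]
  ]
}}

```text
time: 17.7
ee_pos: [0.5707, 0.2106, 0.0603]
eef_rot: [0.997, -0.081, -0.006, 0.007]
ft_force: [0.6, -0.9, -0.9]
width: 0.0006
```

```bash
python3 go.py 0.5663 0.2065 0.053 -10
```

```text
t 17.7 pos [0.5707 0.2106 0.0603] xyaw -9.34 zaxis [-0.013 -0.013 -1.   ] F [ 0.6 -0.9 -0.9] w 0.0006 
shift units [-0.12  0.16  0.25] turn units 0.13 q [ 0.02  0.53 -0.58  1.65  0.33  1.08 -0.82]
```

{"api": "carry_out", "payload": {
  "rows": [
    [1,0,0,0.2,0],
    [1,0,0,0.1,0],
    [1,0,0,0.05,0]
  ]
}}

```text
time: 17.95
ee_pos: [0.5717, 0.2103, 0.0525]
eef_rot: [0.997, -0.082, -0.005, 0.008]
ft_force: [-12.5, -5.6, 29.8]
width: 0.0003
```

{"api": "carry_out", "payload": {
  "rows": [
    [1,0,0,-0.3,0],
    [1,0,0,-0.6,0],
    [1,0,0,-0.8,0],
    [1,0,0,-0.8,0],
    [1,0,0,-0.8,0],
    [1,0,0.6,-0.6,0],
    [1,0,0.9,0,0],
    [1,0,0.9,0,0],
    [1,-0.9,0.5,0,0],
    [1,-0.9,0,0,0],
    [1,-0.9,0,0,0],
    [1,-0.9,0,0,0],
    [1,-0.5,0,0,0],
    [1,0,0,0,0]
  ]
}}

```text
time: 19.12
ee_pos: [0.432, 0.1416, 0.1741]
eef_rot: [0.997, -0.083, -0.006, 0.008]
ft_force: [0.8, 1.4, -0.3]
width: 0.0002
```

```bash
python3 go.py 0.5663 0.2065 0.053 -10
cat > fin.py <<'E'
from h import *
p=(.5178,.0108,1.763)
for a,n in((.25,'up'),(-.25,'down')):
    P=place(np.array([[.08+.105*np.cos(a),-.085,.06+.105*np.sin(a)+.005]]),p);print(n,[proj(c,P)[0].round(1) for c in('top','scene')])
out=[]
for c,(x0,y0,w,h) in {'top':(225,130,200,200),'scene':(250,110,200,200)}.items():
    im=camera(c).astype(float)
    print(c,[(np.round(d['xy'],1).tolist(),round(d['conf'],2)) for d in pinpoint('lever_paddle',c)[:2]])
    out.append(cv2.resize(im[y0:y0+h,x0:x0+w],None,fx=2,fy=2,interpolation=cv2.INTER_CUBIC))
cv2.imwrite('pics/fin.png',np.clip(np.hstack(out)*1.6,0,255).astype(np.uint8))
E
python3 fin.py
```

```text
t 19.12 pos [0.432  0.1416 0.1741] xyaw -9.53 zaxis [-0.012 -0.015 -1.   ] F [ 0.8  1.4 -0.3] w 0.0002 
shift units [ 4.1  -2.94  3.95] turn units 0.09 q [ 0.24  0.06 -0.67  1.93  0.05  1.18 -0.62]
up [array([255.2, 198.6]), array([392.8, 252.3])]
down [array([258.1, 201.9]), array([390.6, 263.5])]
top [([254.5, 203.3], 0.64)]
scene [([394.6, 261.6], 0.89)]
```

View pics/fin.png

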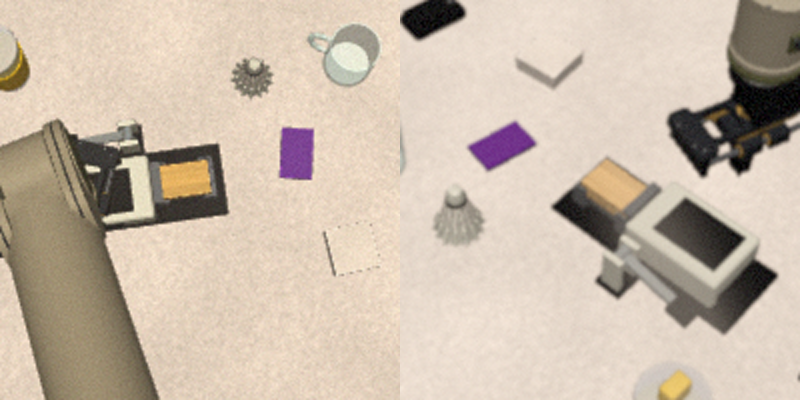

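The final picture shows the pile in the hopper at (185,180) in the top view and (615,185) in the scene view. The lever is down, with the paddle seen at (394.6,261.6) against a predicted (390.6,263.5), and the bystanders in view have not moved. The arm is clear, so I'll hand in.

```bash
python3 -c "
from bench import *
print(close_job(), read_state()['time'])"
```

```text
the job is handed in; nothing more can be done
the job is handed in; nothing more can be done
```

The three-blank pile is in the hopper, the feed lever is down and holding, and the job is handed in at about 19 s on the robot's clock.

- **Pile:** I picked it up in one go. The tool could not be tilted by the moves allowed, so I meant to tilt the pile by lowering it onto the back wall. I then slid its end under the lip, lowered it and let go. The close picture before the lever press fits a pile lying flat: top edges at y = ±26.7 mm at the expected 54 mm height, with the front end against the end wall.
- **Lever:** The push force dropped away on the way down, as the detent should do, and the stop was then felt at about 30 N. After the arm backed off, the paddle still showed at (394.6, 261.6) in the scene view. The predicted position is row 263.5 when down and 252.3 when up.
- **Other things:** The memo, shuttlecock and mug looked unmoved in the last picture. The tumbler was only partly in view. The stapler and mouse were not compared at the end.

Some checks disagreed or were not made:
- The two cameras placed the printer 2 to 5 mm apart, so I used a value in between.
- No force showed when the pile should have met the back wall, so I could only judge the tilt from the pictures.
- The last push onto the hopper floor reached about 29 N.
- I did not check the blanks one by one; the order follows from the pile being carried and set down as one.

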